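Uncover and sort incoming pump housings

ROBOT

A 6-joint arm with a two-finger parallel gripper is mounted at the origin on the work surface. World frame = base frame: x ahead of the robot, y to its left, z up, the work surface at z = 0. Lengths are in m, angles in rad, forces in N, time in s.
With the tool pointing down it reaches from about 0.3 to 0.775 m from the base axis. Payload 14.6 kg.
Tool frame: the origin (TCP) lies at the very end of the fingers, on their centre line; the grasp point (between the pads) lies 19 mm behind it; z points along the fingers, y is the direction in which the jaws open and shut (so a half turn about z gives the same grasp; the last joint's range is limited). The gripper opens to 85 mm and grips with 20 to 120 N. Pads are 22 mm wide; open, the fingers measure 114 mm over their backs; the gripper's body (76 mm by 85 mm) begins 54 mm behind the grasp point. The pads swing forward as they close: fully open they stand 13 mm farther back than shut.
Start: joints at [-1.4, 0.3, 1.521, -0, 1.321, -0.067], TCP at [0.13, -0.535, 0.231] pointing down, gripper open.
Joint ranges: [-3.03, 3.03], [-0.79, 2.21], [0.23, 2.52], [-1.04, 4.18], [0, 3.07], [-2.55, 2.55]. Speed limits (rad/s): [2.22, 2.22, 2.57, 3.14, 3.14, 3.14].

INTERFACE

Orientations are given as a unit quaternion [w, x, y, z].
In Python, from cell import * gives the robot as it stands.
- The arm moves only by the tool move_arm, never from a script. Its argument "deltas" is a list of rows, each a list of 7 numbers: the closure, from 0 (fully open) to 1 (shut), then the shift along the world's x, y, z in cm, then the turn, a rotation vector about the world's x, y, z in rad. A call has 1 to 5 rows; each row shifts and turns the pose as measured when the row begins; what a row does not reach is not made up. A row lasts 1/8 s, in which the tool goes at most 62.5 mm and 10.7 degrees, less where a joint would pass 70% of its speed; a pose out of reach is approached as far as the arm can. A call is refused whole if a number of a shift passes 6.25 or a number of a turn 0.188, either way. A call with a gripper value outside its range is refused whole. The fingers move at their own pace and stop on an object; "force" is the grip in N (left out, the last holds). Time passes only in rows, so rows that do not move let the fingers close. It gives the time, the measured TCP pose, the force and the opening at its end, in the units of the state.
- sense(): the state, without advancing time (a new reading comes with each control period).
- camera(name): name is "scene" or "top"; returns a dict with "color" (400x640x3 uint8, blue, green, red), "z_map" (400x640 float32, m along the optical axis (not along the pixel's ray), 0 where there is no reading), "vfov" (degrees; the focal length in pixels is half the picture's height over the tangent of half this angle, whatever the lens; pixels are square), "cx", "cy" (the principal point, pixels), "origin" and "attitude" of the camera in the world. Camera axes: x right, y down, z forward; pixel columns grow to the right and rows downward; lengths in m; the calibration is good to about 2 mm. A picture is of the moment at which its call begins.
- finish_job(): hands the job in, once; it reports no verdict.
Trained networks look in a picture, given as the dict that the camera call returned (one of the last four; its "shot" number tells which), for a name from the list of things; names that differ only in an ending like _2 or _b are one class to them, and where a whole thing is asked for, a point or a joint stands for the part that bears it (a point fixed in the world has none). Each returns a list of dicts, best first, with "confidence" (0 to 1); they miss things now and then, are a little off and sometimes report something else, mostly with a low value. They report only what shows in the picture. A call takes as long as a camera call.
- recognise(picture, target): "pixel" ([column, row] in pixels, amid what is visible of it).
The state is a dict: "time_s": time; "q": joint angles; "qvel": joint speeds; "joint_torque": joint torques, N m; "tool_pos": TCP position; "tool_rot": TCP orientation; "ft_force": force on the tool from outside, world axes, zero at the start; "torque": the same for the moment, N m; "opening": opening from 0.0 (shut) to 1.0 (fully open).
Only numpy, scipy, OpenCV 4.12 (cv2) and the standard library are available. Lean on these libraries where they do the work, as an engineer would, in place of code of your own. Each camera call takes 0.05 s, during which the arm holds its last target.

TASK

Some of the four steel housings on the bench still have a loose blue cover: lift every cover off and put it in the white tray. Stand each housing upright, flat on the floor of a nest: those with a green tag in the green pass tray, those with a red tag in the red reject tray, one to a nest. Leave the red tape roll and the aluminium spool where they are.

Things in the scene. Friction and masses are not known exactly. Their poses are not given: they have to be found in the camera images.
- housing_g1: hollow steel housing, green tag (green band round the body, green ring on the foot flange): round body 54 mm across, open top, bore 46 mm, 105 mm tall, on a foot flange 76 mm across, 8 mm thick; stub port 18 mm across on its +x side, to 45 mm from the axis, 36 mm up (below a grip on the top 50 mm). 0.4-0.7 kg. Origin: centre of underside, z up the bore.
- housing_r1: hollow steel housing, red tag (red band round the body, red ring on the foot flange): round body 54 mm across, open top, bore 46 mm, 105 mm tall, on a foot flange 76 mm across, 8 mm thick; stub port 18 mm across on its +x side, to 45 mm from the axis, 36 mm up (below a grip on the top 50 mm). 0.4-0.7 kg. Origin: centre of underside, z up the bore.
- housing_g2: hollow steel housing, green tag (green band round the body, green ring on the foot flange): round body 54 mm across, open top, bore 46 mm, 105 mm tall, on a foot flange 76 mm across, 8 mm thick; stub port 18 mm across on its +x side, to 45 mm from the axis, 36 mm up (below a grip on the top 50 mm). 0.4-0.7 kg. Origin: centre of underside, z up the bore.
- housing_r2: hollow steel housing, red tag (red band round the body, red ring on the foot flange): round body 54 mm across, open top, bore 46 mm, 105 mm tall, on a foot flange 76 mm across, 8 mm thick; stub port 18 mm across on its +x side, to 45 mm from the axis, 36 mm up (below a grip on the top 50 mm). 0.4-0.7 kg. Origin: centre of underside, z up the bore.
- cover_g1: loose blue cover, at the start on housing_g1: disc 60 mm across, 6 mm thick; below it a plug 40 mm across, 10 mm long (loose in the bore); above it a white round knob 24 mm across, 32 mm tall. 60 g. Origin: centre of the plug's underside: disc at z 10-16 mm, knob at z 16-48 mm; on a housing the origin is 95 mm above the housing's base. May be absent (that housing then starts open).
- cover_r1: loose blue cover, at the start on housing_r1: disc 60 mm across, 6 mm thick; below it a plug 40 mm across, 10 mm long (loose in the bore); above it a white round knob 24 mm across, 32 mm tall. 60 g. Origin: centre of the plug's underside: disc at z 10-16 mm, knob at z 16-48 mm; on a housing the origin is 95 mm above the housing's base. May be absent (that housing then starts open).
- cover_g2: loose blue cover, at the start on housing_g2: disc 60 mm across, 6 mm thick; below it a plug 40 mm across, 10 mm long (loose in the bore); above it a white round knob 24 mm across, 32 mm tall. 60 g. Origin: centre of the plug's underside: disc at z 10-16 mm, knob at z 16-48 mm; on a housing the origin is 95 mm above the housing's base. May be absent (that housing then starts open).
- cover_r2: loose blue cover, at the start on housing_r2: disc 60 mm across, 6 mm thick; below it a plug 40 mm across, 10 mm long (loose in the bore); above it a white round knob 24 mm across, 32 mm tall. 60 g. Origin: centre of the plug's underside: disc at z 10-16 mm, knob at z 16-48 mm; on a housing the origin is 95 mm above the housing's base. May be absent (that housing then starts open).
- pass_nest: green pass tray fixed to the bench, 204 x 104 mm (long side along its x), walls 4 mm thick and 16 mm high, floor 4 mm thick, divided into two nests of about 96 x 96 mm, one housing each. Origin: centre of the underside.
- pass_nest_0 (a point): centre of the floor of nest 0 of the green pass tray (4 mm above the bench)
- pass_nest_1 (a point): centre of the floor of nest 1 of the green pass tray (4 mm above the bench)
- reject_nest: red reject tray fixed to the bench, 204 x 104 mm (long side along its x), walls 4 mm thick and 16 mm high, floor 4 mm thick, divided into two nests of about 96 x 96 mm, one housing each. Origin: centre of the underside.
- reject_nest_0 (a point): centre of the floor of nest 0 of the red reject tray (4 mm above the bench)
- reject_nest_1 (a point): centre of the floor of nest 1 of the red reject tray (4 mm above the bench)
- cover_tray: white open tray for the covers, fixed, 180 x 180 mm outside, walls 5 mm thick and 28 mm high, floor 5 mm thick; room for four covers side by side. Origin: centre of the underside.
- tape_roll: red tape roll lying flat, 66 mm across, 30 mm high; leave alone
- steel_spool: aluminium spool standing, 52 mm across, 52 mm high; leave alone

How it is judged:
By the outcome, as a careful person would: the job done as asked, in the order asked, and still so for the second after the job is handed in, with the robot touching nothing.
Of cover_g1, cover_r1, cover_g2, cover_r2 only 3 to 4 are there at a start; the rules pass over those that are not, and their reading is None.
At some moment in a run one of housing_g1, housing_r1, housing_g2, housing_r2 may be knocked a few centimetres aside while the robot is not near it.
Once in a run the grip may slacken for a moment while it holds something.
It also fails if it takes over 192 s, if anything falls off the work surface, if the arm or the gripper's body presses on something with over 40 N, if the wrist force passes 120 N, or if a joint passes its speed limit or range.

## Working session

There is one attempt and no reset: what is moved stays moved. The work goes in short steps, Python scripts to look and compute and a tool call to move; the robot and the scene stay as the last step left them, time stands still between calls to the robot, and variables do not carry over. Pictures are saved under pics/ and viewed, and the job is handed in when it is done.

Besides the shell and the picture viewer there is one more tool, called after "Request:" as name(argument=value, ...), one argument or row to a line, values as JSON. move_arm: Moves the arm, as the interface text tells. Its arguments: {"type":"object","properties":{"deltas":{"type":"array"},"force":{"type":"number"}},"required":["deltas"]}

```bash
mkdir -p pics; ls; python3 - <<'E'
from cell import *
import cv2,numpy as np
for n in ["scene","top"]:
    p=camera(n); cv2.imwrite(f"pics/{n}0.png",p["color"]); np.savez(f"pics/{n}0.npz",**{k:v for k,v in p.items()})
    print(n,p["vfov"],p["cx"],p["cy"],p["origin"],p["attitude"],p["shot"])
s=sense();print(s)
E
```

```text
pics
scene 56.612896922953986 318.72605381597486 200.95103459303448 [ 0.87164119 -0.34694154  0.82249658] [-0.25085277  0.89223066  0.3591863  -0.10946478] 1
top 46.667138179436236 319.2922475236938 202.3403911846244 [0.35207987 0.00302186 1.23479109] [-0.0423137   0.7095147  -0.70115937  0.05633803] 2
{'time_s': 0.1, 'q': array([-1.39961678e+00,  3.00417475e-01,  1.52153448e+00, -2.16833210e-05,
        1.32068437e+00, -6.65988408e-02]), 'qvel': array([-0.0006441 , -0.00351726, -0.00039468, -0.0010471 , -0.00112104,
        0.00106881]), 'joint_torque': array([ 1.49602740e-03, -5.44374454e+01, -3.62373018e+01, -8.85683403e-05,
        3.07523493e-03,  3.10634948e-05]), 'tool_pos': array([ 0.12950584, -0.53431748,  0.23077044]), 'tool_rot': array([-5.20573899e-04,  9.92940546e-01,  1.18611970e-01, -3.77631233e-05]), 'ft_force': array([0.20611869, 1.16272116, 0.60348754]), 'torque': array([0.04935554, 0.02093034, 0.10473647]), 'opening': 1.0025183390021195}
```

View pics/scene0.png

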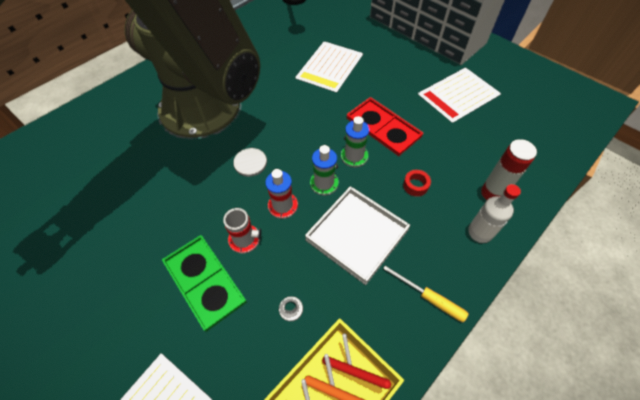

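View pics/top0.png

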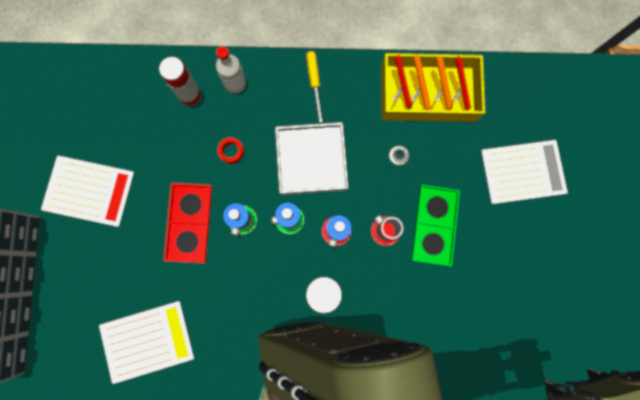

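```bash
cat > h.py <<'E'
from cell import *
import cv2,numpy as np
from scipy.spatial.transform import Rotation as R
from scipy.optimize import least_squares
def shot(n,tag=None):
    p=camera(n)
    if tag: cv2.imwrite(f"pics/{n}_{tag}.png",p["color"])
    return p
def cal(p):
    f=p["color"].shape[0]/2/np.tan(np.radians(p["vfov"]/2))
    a=p["attitude"]; return f,R.from_quat([a[1],a[2],a[3],a[0]]).as_matrix(),np.array(p["origin"])
def cloud(p):
    f,M,o=cal(p); v,u=np.mgrid[:400,:640]; z=p["z_map"]
    c=np.stack([(u-p["cx"])/f*z,(v-p["cy"])/f*z,z],-1)
    W=c@M.T+o; W[z==0]=np.nan; return W
def ray(p,px,h):
    f,M,o=cal(p); d=M@np.array([(px[0]-p["cx"])/f,(px[1]-p["cy"])/f,1]); return o+d*(h-o[2])/d[2]
def masks(p):
    hsv=cv2.cvtColor(p["color"],cv2.COLOR_BGR2HSV).astype(int)
    H,S,V=hsv[...,0],hsv[...,1],hsv[...,2]
    return dict(red=((H<8)|(H>172))&(S>130)&(V>90), green=(H>45)&(H<75)&(S>130)&(V>100), blue=(H>98)&(H<125)&(S>120)&(V>90), white=(S<40)&(V>170))
E
python3 - <<'E'
from h import *
p=shot("top"); q=shot("scene")
for n in ["housing_g1","housing_r1","cover_g1","pass_nest","reject_nest","cover_tray","tape_roll","steel_spool"]:
    for pp,l in ((p,"top"),(q,"scene")):
        W=cloud(pp)
        for r in recognise(pp,n):
            u,v=np.round(r["pixel"]).astype(int); print(n,l,r["pixel"],round(r["confidence"],2),W[v,u].round(3))
for pp,l in ((p,"top"),(q,"scene")):
  W=cloud(pp)
  for c,m in masks(pp).items():
    k,L,st,ce=cv2.connectedComponentsWithStats(m.astype(np.uint8))
    for i in range(1,k):
      if st[i,4]>30:
        w=W[L==i]; print(l,c,ce[i].round(1),st[i,4],np.nanmean(w,0).round(3),"z",np.nanpercentile(w[:,2],[5,50,95]).round(3))
E
```

```text
housing_g1 top [251.4, 225.7] 0.79 [0.459 0.16  0.007]
housing_g1 top [290.1, 229.0] 0.57 [0.452 0.056 0.016]
housing_g1 top [190.1, 222.4] 0.29 [0.467 0.319 0.014]
housing_g1 scene [321.9, 181.8] 0.79 [0.493 0.039 0.041]
housing_g1 scene [353.2, 148.9] 0.6 [0.489 0.162 0.061]
housing_r1 top [387.4, 231.6] 0.83 [ 0.447 -0.201  0.01 ]
housing_r1 top [330.3, 241.9] 0.67 [ 0.417 -0.048  0.043]
housing_r1 scene [238.7, 231.6] 0.93 [ 0.475 -0.208  0.087]
housing_r1 scene [284.2, 203.7] 0.91 [ 0.474 -0.075  0.047]
cover_g1 top [286.9, 215.8] 0.77 [0.472 0.058 0.142]
cover_g1 top [237.3, 213.1] 0.76 [0.478 0.177 0.141]
cover_g1 scene [324.2, 160.2] 0.76 [0.487 0.053 0.114]
cover_g1 scene [354.6, 129.1] 0.55 [0.479 0.174 0.12 ]
cover_g1 scene [321.8, 180.2] 0.45 [0.493 0.039 0.049]
pass_nest top [434.5, 225.2] 0.88 [ 0.467 -0.325  0.018]
pass_nest scene [208.2, 282.2] 0.76 [ 0.479 -0.324  0.006]
reject_nest top [189.7, 223.4] 0.92 [0.464 0.319 0.014]
reject_nest scene [385.9, 125.3] 0.79 [0.47  0.335 0.004]
reject_nest scene [416.3, 177.4] 0.69 [0.648 0.241 0.007]
cover_tray top [313.4, 160.
[... 4298 characters left out ...]
4  0.142] z [0.141 0.143 0.145]
scene white [357.4 233.8] 4778 [0.645 0.005 0.008] z [0.003 0.005 0.028]
scene white [499.2 210.7] 305 [0.863 0.204 0.128] z [0.118 0.127 0.139]
scene white [235.1 218.9] 89 [ 0.453 -0.197  0.105] z [0.102 0.105 0.107]
scene white [402.7 278.2] 96 [ 0.795 -0.013  0.015] z [0.012 0.015 0.017]
scene white [293.1 310. ] 178 [ 0.667 -0.233  0.009] z [0.006 0.009 0.012]
scene white [346.4 348.1] 66 [ 0.807 -0.22   0.063] z [0.042 0.062 0.082]
scene white [164.7 383.6] 1981 [ 0.584 -0.513  0.001] z [-0.001  0.001  0.003]
scene white [328.8 368.6] 76 [ 0.808 -0.27   0.063] z [0.042 0.063 0.082]
scene white [305.1 389.7] 52 [ 0.802 -0.327  0.07 ] z [0.056 0.07  0.083]
```

```bash
python3 - <<'E'
from h import *
for n in ("top","scene"):
  p=shot(n); W=cloud(p); m=masks(p); g=cv2.cvtColor(p["color"],cv2.COLOR_BGR2GRAY)
  for c in ("red","green"):
    k,L,st,ce=cv2.connectedComponentsWithStats(m[c].astype(np.uint8)); i=1+np.argmax([s[4] if True else 0 for s in st[1:]])
    cnt=max(cv2.findContours((L==i).astype(np.uint8),cv2.RETR_EXTERNAL,cv2.CHAIN_APPROX_NONE)[0],key=cv2.contourArea)
    M=np.zeros((400,640),np.uint8); cv2.drawContours(M,[cnt],-1,1,-1)
    hole=(M==1)&(g<60)&(L!=i)
    k2,L2,s2,c2=cv2.connectedComponentsWithStats(hole.astype(np.uint8))
    for j in range(1,k2):
      if s2[j,4]>60: print(n,c,c2[j].round(1),s2[j,4],ray(p,c2[j],0.004).round(4))
    w=W[L==i]; w=w[np.isfinite(w).all(1)]; top=w[w[:,2]>0.011][:,:2].astype(np.float32)
    print(n,c,"rim rect",cv2.minAreaRect(top))
  # rim of open housing
  sel=(abs(W[...,2]-0.105)<0.004)&(abs(W[...,0]-.453)<.06)&(abs(W[...,1]+.2)<.05)
  w=W[sel][:,:2].astype(np.float32); print(n,"rim",len(w),cv2.minEnclosingCircle(w),w.mean(0))
  sel=(W[...,2]>0.02)&(W[...,2]<0.035)&(abs(W[...,0]-.645)<.12)&(abs(W[...,1])<.12)
  print("ctray",cv2.minAreaRect(W[sel][:,:2].astype(np.float32)))
E
```

```text
top red [189.6 203.7] 244 [0.5171 0.325  0.004 ]
top red rim rect ((0.46642693877220154, 0.32495832443237305), (0.10659931600093842, 0.204310804605484), 87.55892944335938)
top green [437.  206.7] 275 [ 0.5176 -0.3376  0.004 ]
top green [432.9 243.5] 272 [ 0.4187 -0.3241  0.004 ]
top green rim rect ((0.46814262866973877, -0.33073222637176514), (0.10649438202381134, 0.20498327910900116), 82.2077407836914)
top rim 108 ((0.4507467746734619, -0.19657756388187408), 0.026917483657598495) [ 0.4502114  -0.19693257]
ctray ((0.6550132036209106, 0.003578878939151764), (0.20468401908874512, 0.17993012070655823), 4.868961811065674)
scene red [396.3 135.1] 200 [0.5168 0.3245 0.004 ]
scene red rim rect ((0.4655272364616394, 0.3275245130062103), (0.107709601521492, 0.20664770901203156), 87.00560760498047)
scene green [193.2 264.7] 412 [ 0.4187 -0.3225  0.004 ]
scene green [214.2 297.6] 477 [ 0.5177 -0.3364  0.004 ]
scene green rim rect ((0.4670635759830475, -0.32901257276535034), (0.10393889993429184, 0.20638763904571533), 82.11949920654297)
scene rim 143 ((0.4519791305065155, -0.19482876360416412), 0.027838267385959625) [ 0.4513953  -0.19553083]
ctray ((0.6432087421417236, 0.004778064787387848), (0.18053634464740753, 0.18215182423591614), 4.931739807128906)
```

Request:
move_arm(
  deltas=[
    [0.4,4,5.9,0,0,0,0],
    [0.4,4,5.9,0,0,0,0],
    [0.4,4,5.9,0,0,0,0],
    [0.4,4,5.9,0,0,0,0],
    [0.4,4,5.9,0,0,0,0],
  ],
  force=40,
)

```text
time_s: 1.72
tool_pos: [0.3047, -0.2735, 0.2308]
tool_rot: [0.0, 0.993, 0.116, 0.0]
ft_force: [0.9, -0.7, 0.5]
opening: 0.603
```

Request:
move_arm(
  deltas=[
    [0.4,4,5.9,0,0,0,0],
    [0.4,4,5.9,0,0,0,0],
    [0.4,4,5.9,-1,0,0,0],
    [0.4,2,3,-2,0,0,0],
    [0.4,0,0,0,0,0,0],
  ],
)

```text
time_s: 2.35
tool_pos: [0.4308, -0.084, 0.2028]
tool_rot: [0.001, 0.993, 0.118, 0.002]
ft_force: [-0.0, -0.2, -0.1]
opening: 0.601
```

```bash
cat > look.py <<'E'
from h import *
s=sense(); print("tcp",s["tool_pos"].round(4),"rot",s["tool_rot"].round(3),"q",s["q"].round(2),"ft",s["ft_force"].round(1),"op",round(s["opening"],3),"t",round(s["time_s"],2))
import sys
for n in ("top","scene"):
  p=shot(n,sys.argv[1] if len(sys.argv)>1 else None); W=cloud(p); m=masks(p)
  ok=np.isfinite(W).all(-1)&(W[...,0]>.2)&(W[...,0]<.76)&(abs(W[...,1])<.45)
  for nm,mm,a,b in (("knob",m["white"],.12,.3),("knobtray",m["white"],.045,.07),("blue",m["blue"],.01,.3),("redring",m["red"],.005,.013),("greenring",m["green"],.005,.013)):
    k,L,st,ce=cv2.connectedComponentsWithStats((mm&ok&(W[...,2]>a)&(W[...,2]<b)).astype(np.uint8))
    for i in range(1,k):
      if st[i,4]>25:
        w=W[L==i]; c,r=cv2.minEnclosingCircle(w[:,:2].astype(np.float32)); print(n,nm,st[i,4],"mean",w.mean(0).round(3),"circ",np.round(c,3),round(r,3))
  # open rims
  k,L,st,ce=cv2.connectedComponentsWithStats((ok&~m["blue"]&(abs(W[...,2]-.105)<.006)).astype(np.uint8))
  for i in range(1,k):
    if st[i,4]>35:
      w=W[L==i]; c,r=cv2.minEnclosingCircle(w[:,:2].astype(np.float32)); print(n,"rim105",st[i,4],"circ",np.round(c,3),round(r,3),"z",w[:,2].mean().round(3))
E
python3 look.py a
```

```text
tcp [ 0.4308 -0.084   0.2028] rot [0.001 0.993 0.118 0.002] q [-0.28  0.08  1.86 -0.    1.2   1.06] ft [-0.  -0.2 -0.1] op 0.601 t 2.35
top knob 69 mean [0.478 0.059 0.143] circ [0.478 0.059] 0.011
top knob 69 mean [0.475 0.184 0.143] circ [0.476 0.184] 0.011
top blue 359 mean [0.477 0.058 0.11 ] circ [0.479 0.059] 0.03
top blue 369 mean [0.474 0.183 0.111] circ [0.476 0.185] 0.03
top redring 32 mean [0.532 0.36  0.007] circ [0.531 0.364] 0.017
top redring 59 mean [0.479 0.367 0.008] circ [0.479 0.372] 0.028
top redring 27 mean [0.446 0.322 0.006] circ [0.44  0.324] 0.018
top redring 30 mean [0.422 0.284 0.007] circ [0.421 0.282] 0.025
top redring 83 mean [0.402 0.365 0.007] circ [0.404 0.365] 0.029
top greenring 30 mean [ 0.539 -0.306  0.006] circ [ 0.539 -0.306] 0.02
top greenring 28 mean [ 0.509 -0.376  0.007] circ [ 0.511 -0.374] 0.013
top greenring 148 mean [0.469 0.163 0.009] circ [0.476 0.181] 0.037
top greenring 144 mean [0.458 0.05  0.009] circ [0.477 0.058] 0.038
top greenring 61 mean [ 0.475 -0.292  0.007] circ [ 0.476 -0.297] 0.024
top greenring 72 mean [ 0.468 -0.341  0.
[... 786 characters left out ...]
cene redring 86 mean [0.531 0.289 0.009] circ [0.514 0.323] 0.074
scene redring 204 mean [ 0.462 -0.072  0.009] circ [ 0.45  -0.064] 0.038
scene redring 186 mean [ 0.466 -0.21   0.009] circ [ 0.453 -0.198] 0.037
scene greenring 137 mean [0.485 0.174 0.009] circ [0.476 0.185] 0.038
scene greenring 152 mean [0.489 0.051 0.009] circ [0.479 0.06 ] 0.038
scene greenring 128 mean [ 0.467 -0.326  0.008] circ [ 0.468 -0.328] 0.048
scene greenring 51 mean [ 0.497 -0.298  0.006] circ [ 0.498 -0.297] 0.018
scene greenring 90 mean [ 0.545 -0.306  0.006] circ [ 0.539 -0.309] 0.029
scene greenring 26 mean [ 0.569 -0.332  0.01 ] circ [ 0.569 -0.333] 0.028
scene rim105 162 circ [ 0.45  -0.196] 0.028 z 0.104
```

Request:
move_arm(
  deltas=[
    [0.4,1.9,1.9,0,0,0,0],
    [0.4,0.1,0.1,-3,0,0,0],
    [0.4,0,0,-3,0,0,0],
    [0.4,0,0,-2,0,0,0],
    [0.4,0,0,0,0,0,0],
  ],
)

```text
time_s: 3.08
tool_pos: [0.4509, -0.0712, 0.1261]
tool_rot: [0.003, 0.994, 0.113, 0.006]
ft_force: [0.2, -0.6, 0.9]
opening: 0.605
```

Request:
move_arm(
  deltas=[
    [0.4,0,0.6,-1.0,0,0,0],
    [0.4,0,0,0,0,0,0],
    [0.9,0,0,0,0,0,0],
    [0.9,0,0,0,0,0,0],
    [0.9,0,0,0,0,0,0],
  ],
  force=30,
)

```text
time_s: 3.7
tool_pos: [0.452, -0.0661, 0.1186]
tool_rot: [0.004, 0.994, 0.112, 0.009]
ft_force: [-0.1, 1.0, -0.3]
opening: 0.266
```

Request:
move_arm(
  deltas=[
    [1.0,0,0,0,0,0,0],
    [1.0,0,0,2,0,0,0],
    [1.0,0,0,3,0,0,0],
    [1.0,0,0,3,0,0,0],
  ],
  force=40,
)

```text
time_s: 4.2
tool_pos: [0.4507, -0.0658, 0.1987]
tool_rot: [0.003, 0.994, 0.112, 0.006]
ft_force: [-0.3, -0.7, -0.9]
opening: 0.266
```

```bash
python3 look.py b | grep -v ring
```

```text
tcp [ 0.4507 -0.0658  0.1987] rot [0.003 0.994 0.112 0.006] q [-0.22  0.11  1.83 -0.    1.19  1.12] ft [-0.3 -0.7 -0.9] op 0.266 t 4.2
top knob 69 mean [0.478 0.059 0.143] circ [0.478 0.059] 0.011
top knob 70 mean [0.475 0.184 0.143] circ [0.475 0.184] 0.011
top blue 358 mean [0.477 0.058 0.11 ] circ [0.479 0.059] 0.03
top blue 367 mean [0.474 0.183 0.111] circ [0.476 0.184] 0.03
top rim105 94 circ [ 0.451 -0.198] 0.027 z 0.104
scene knob 50 mean [0.478 0.185 0.143] circ [0.478 0.185] 0.011
scene knob 65 mean [0.48  0.06  0.143] circ [0.481 0.061] 0.012
scene blue 248 mean [0.48  0.179 0.111] circ [0.476 0.185] 0.03
scene blue 297 mean [0.484 0.055 0.11 ] circ [0.479 0.067] 0.036
scene blue 262 mean [ 0.462 -0.07   0.195] circ [ 0.453 -0.066] 0.03
scene rim105 142 circ [ 0.45  -0.063] 0.028 z 0.104
scene rim105 159 circ [ 0.451 -0.195] 0.027 z 0.104
```

Request:
move_arm(
  deltas=[
    [1.0,5,0.7,0,0,0,0],
    [1.0,5,0.7,0,0,0,0],
    [1.0,5,0.7,-1,0,0,0],
    [1.0,5,0.7,-2,0,0,0],
    [1.0,4,0.5,-2,0,0,0],
  ],
)

```text
time_s: 4.92
tool_pos: [0.6972, -0.0322, 0.1476]
tool_rot: [0.005, 0.994, 0.111, 0.009]
ft_force: [-0.6, -0.2, -0.8]
opening: 0.265
```

Request:
move_arm(
  deltas=[
    [1.0,-1.5,-0.2,-4,0.008,0.019,0],
    [1.0,0,0,-3,0,0,0],
    [1.0,0,0,-2.5,0,0,0],
    [1.0,0,0,0,0,0,0],
  ],
)

```text
time_s: 5.42
tool_pos: [0.6812, -0.0333, 0.0415]
tool_rot: [-0.002, 0.994, 0.112, -0.004]
ft_force: [-0.0, -0.1, -0.3]
opening: 0.266
```

Request:
move_arm(
  deltas=[
    [1.0,0,0,-0.9,0,0,0],
    [1.0,0,0,-0.4,0,0,0],
    [1.0,0,0,0,0,0,0],
  ],
)

```text
time_s: 5.8
tool_pos: [0.6822, -0.0334, 0.0299]
tool_rot: [-0.001, 0.994, 0.112, -0.003]
ft_force: [0.1, -0.0, -1.1]
opening: 0.266
```

Request:
move_arm(
  deltas=[
    [0.55,0,0,0,0,0,0],
    [0.55,0,0,0,0,0,0],
    [0.55,0,0,3,0,0,0],
    [0.55,-2,0,6,0,0,0],
    [0.45,-5,2,6,0,0,0],
  ],
)

```text
time_s: 6.42
tool_pos: [0.6221, -0.0183, 0.1677]
tool_rot: [-0.002, 0.994, 0.111, -0.004]
ft_force: [0.1, 1.4, 1.4]
opening: 0.551
```

```bash
python3 look.py c | grep -v ring
```

```text
tcp [ 0.6221 -0.0183  0.1677] rot [-0.002  0.994  0.111 -0.004] q [-0.09  0.52  1.37  0.    1.27  1.26] ft [0.1 1.4 1.4] op 0.551 t 6.42
top knob 73 mean [0.475 0.184 0.143] circ [0.475 0.184] 0.011
top blue 365 mean [0.474 0.183 0.11 ] circ [0.476 0.184] 0.03
top rim105 120 circ [ 0.451 -0.197] 0.027 z 0.105
scene knob 70 mean [0.48  0.06  0.143] circ [0.479 0.059] 0.012
scene knobtray 86 mean [ 0.681 -0.034  0.052] circ [ 0.68  -0.033] 0.012
scene blue 229 mean [0.481 0.049 0.111] circ [0.479 0.059] 0.03
scene blue 288 mean [ 0.684 -0.039  0.021] circ [ 0.681 -0.034] 0.029
scene rim105 141 circ [ 0.45  -0.065] 0.027 z 0.104
scene rim105 161 circ [ 0.451 -0.195] 0.027 z 0.104
```

Request:
move_arm(
  deltas=[
    [0.4,-4.5,2.5,0,0,0,0],
    [0.4,-4.5,2.5,0,0,0,0],
    [0.4,-4.5,2.5,0,0,0,0],
    [0.4,0,0,0,0,0,0],
    [0.4,0,0,0,0,0,0],
  ],
)

```text
time_s: 7.15
tool_pos: [0.4836, 0.0598, 0.1725]
tool_rot: [-0.001, 0.994, 0.112, 0.0]
ft_force: [-0.6, 0.3, 0.4]
opening: 0.602
```

Request:
move_arm(
  deltas=[
    [0.4,-0.4,0,-2.5,0,0,0],
    [0.4,0,0,-2.0,0,0,0],
    [0.4,0,0,-0.9,0,0,0],
    [0.4,0,0,0,0,0,0],
    [0.9,0,0,0,0,0,0],
  ],
)

```text
time_s: 7.78
tool_pos: [0.4832, 0.058, 0.1177]
tool_rot: [-0.001, 0.994, 0.111, 0.002]
ft_force: [0.2, -0.1, -0.4]
opening: 0.401
```

Request:
move_arm(
  deltas=[
    [0.55,-0.3,0.1,0,0,0,0],
    [1.0,0,0,0,0,0,0],
    [1.0,0,0,0,0,0,0],
    [1.0,0,0,2,0,0,0],
    [1.0,0,0,4,0,0,0],
  ],
)

```text
time_s: 8.4
tool_pos: [0.4793, 0.059, 0.178]
tool_rot: [-0.001, 0.994, 0.111, -0.0]
ft_force: [0.1, 0.2, -0.2]
opening: 0.266
```

Request:
move_arm(
  deltas=[
    [1.0,4,-0.3,2,0,0,0],
    [1.0,5,-0.4,0,0,0,0],
    [1.0,5,-0.4,0,0,0,0],
    [1.0,4.5,-0.4,-1,0,0,0],
    [1.0,0,0,0,0,0,0],
  ],
)

```text
time_s: 9.02
tool_pos: [0.6702, 0.0437, 0.1911]
tool_rot: [-0.001, 0.994, 0.111, 0.002]
ft_force: [-1.7, -0.1, -1.1]
opening: 0.265
```

```bash
python3 look.py d | grep -v ring
```

```text
tcp [0.6702 0.0437 0.1911] rot [-0.001  0.994  0.111  0.002] q [0.01 0.6  1.18 0.   1.35 1.36] ft [-1.7 -0.1 -1.1] op 0.265 t 9.03
top knob 74 mean [0.475 0.184 0.143] circ [0.476 0.184] 0.011
top knobtray 32 mean [ 0.68  -0.037  0.052] circ [ 0.679 -0.037] 0.009
top blue 134 mean [ 0.676 -0.045  0.021] circ [ 0.68  -0.035] 0.028
top blue 231 mean [0.475 0.192 0.111] circ [0.476 0.185] 0.03
top rim105 85 circ [ 0.449 -0.066] 0.027 z 0.105
top rim105 120 circ [ 0.451 -0.197] 0.027 z 0.104
scene knob 59 mean [0.478 0.185 0.142] circ [0.477 0.185] 0.011
scene knobtray 78 mean [ 0.681 -0.035  0.053] circ [ 0.681 -0.034] 0.011
scene blue 248 mean [0.48  0.179 0.111] circ [0.475 0.184] 0.031
scene blue 323 mean [0.677 0.036 0.185] circ [0.671 0.035] 0.039
scene blue 286 mean [ 0.684 -0.039  0.021] circ [ 0.681 -0.034] 0.029
scene rim105 140 circ [0.478 0.061] 0.027 z 0.104
scene rim105 141 circ [ 0.449 -0.064] 0.028 z 0.104
scene rim105 170 circ [ 0.451 -0.195] 0.028 z 0.104
```

Request:
move_arm(
  deltas=[
    [1.0,1.0,-0.1,-5,0,0,0],
    [1.0,0,0,-5,0,0,0],
    [1.0,0,0,-3.5,0,0,0],
    [1.0,0,0,-1.2,0,0,0],
    [1.0,0,0,0,0,0,0],
  ],
)

```text
time_s: 9.75
tool_pos: [0.6775, 0.0442, 0.0508]
tool_rot: [-0.0, 0.994, 0.112, 0.009]
ft_force: [0.8, -0.8, 0.8]
opening: 0.268
```

Request:
move_arm(
  deltas=[
    [1.0,0.4,-0.1,-1.2,0,0.016,0],
    [1.0,0,0,-0.8,0,0,0],
    [1.0,0,0,0,0,0,0],
  ],
)

```text
time_s: 10.12
tool_pos: [0.6831, 0.0433, 0.0334]
tool_rot: [-0.001, 0.994, 0.112, 0.003]
ft_force: [0.2, -0.3, -1.2]
opening: 0.263
```

Request:
move_arm(
  deltas=[
    [1.0,0,0,-0.4,0,0,0],
    [1.0,0,0,0,0,0,0],
    [0.55,0,0,0,0,0,0],
    [0.55,0,0,0,0,0,0],
    [0.55,0,0,3,0,0,0],
  ],
)

```text
time_s: 10.75
tool_pos: [0.6823, 0.0433, 0.0582]
tool_rot: [-0.001, 0.994, 0.112, 0.001]
ft_force: [-0.7, -0.0, 0.4]
opening: 0.45
```

Request:
move_arm(
  deltas=[
    [0.55,0,0,5.5,0,0,0],
    [0.5,-4.5,3,4,0,0,0],
    [0.4,-5,3.5,2,0,0,0],
    [0.4,-5,3.5,0,0,0,0],
    [0.4,-5,3.5,0,0,0,0],
  ],
)

```text
time_s: 11.38
tool_pos: [0.4886, 0.1764, 0.176]
tool_rot: [-0.001, 0.994, 0.11, 0.005]
ft_force: [0.9, 1.1, 0.0]
opening: 0.603
```

```bash
python3 look.py e | grep -v ring
```

```text
tcp [0.4886 0.1764 0.176 ] rot [-0.001  0.994  0.11   0.005] q [0.28 0.28 1.68 0.   1.17 1.63] ft [0.9 1.1 0. ] op 0.603 t 11.38
top knobtray 53 mean [0.681 0.042 0.053] circ [0.681 0.043] 0.012
top knobtray 54 mean [ 0.679 -0.034  0.053] circ [ 0.679 -0.034] 0.011
top blue 236 mean [0.679 0.043 0.021] circ [0.682 0.043] 0.028
top blue 243 mean [ 0.676 -0.034  0.021] circ [ 0.679 -0.033] 0.029
top rim105 112 circ [0.478 0.059] 0.027 z 0.105
top rim105 114 circ [ 0.449 -0.066] 0.027 z 0.104
top rim105 121 circ [ 0.451 -0.197] 0.027 z 0.105
scene knobtray 73 mean [0.683 0.043 0.053] circ [0.683 0.043] 0.012
scene knobtray 81 mean [ 0.681 -0.034  0.053] circ [ 0.68  -0.033] 0.012
scene blue 231 mean [0.481 0.179 0.111] circ [0.477 0.185] 0.03
scene blue 269 mean [0.686 0.037 0.021] circ [0.683 0.042] 0.029
scene blue 294 mean [ 0.684 -0.039  0.021] circ [ 0.681 -0.034] 0.028
scene rim105 139 circ [0.478 0.06 ] 0.028 z 0.104
scene rim105 148 circ [ 0.449 -0.065] 0.028 z 0.104
scene rim105 162 circ [ 0.452 -0.195] 0.028 z 0.104
```

Request:
move_arm(
  deltas=[
    [0.4,0,0,0,0,0,0],
    [0.4,-0.5,0.3,0,0,0,0],
    [0.4,0,0,0,0,0,0],
  ],
)

```text
time_s: 11.85
tool_pos: [0.4826, 0.1807, 0.1767]
tool_rot: [-0.002, 0.994, 0.112, 0.005]
ft_force: [-0.5, 0.0, -0.5]
opening: 0.599
```

Request:
move_arm(
  deltas=[
    [0.4,-0.6,0.4,-2.5,0,0,0],
    [0.4,0,0,-2.0,0,0,0],
    [0.4,0,0,-1.2,0,0,0],
    [0.4,0,0,0,0,0,0],
  ],
)

```text
time_s: 12.35
tool_pos: [0.4781, 0.1834, 0.1179]
tool_rot: [-0.002, 0.994, 0.11, 0.005]
ft_force: [-1.0, 0.1, -0.6]
opening: 0.6
```

Request:
move_arm(
  deltas=[
    [0.55,-0.1,0.1,0,0,0,0],
    [1.0,0,0,0,0,0,0],
    [1.0,0,0,0,0,0,0],
    [1.0,0,0,2,0,0,0],
    [1.0,0,0,5,0,0,0],
  ],
)

```text
time_s: 12.98
tool_pos: [0.4765, 0.1841, 0.1883]
tool_rot: [-0.001, 0.994, 0.11, 0.003]
ft_force: [-0.4, 0.8, 0.1]
opening: 0.266
```

Request:
move_arm(
  deltas=[
    [1.0,3.5,-3.9,0,0,0,0],
    [1.0,3.5,-3.9,0,0,0,0],
    [1.0,3.5,-3.9,-1,0,0,0],
    [1.0,1.2,-1.4,-2,0,0,0],
    [1.0,0,0,0,0,0,0],
  ],
)

```text
time_s: 13.6
tool_pos: [0.598, 0.0495, 0.1633]
tool_rot: [-0.002, 0.994, 0.111, 0.008]
ft_force: [0.0, 0.1, -1.3]
opening: 0.264
```

```bash
python3 look.py f | grep -v ring
```

```text
tcp [0.598  0.0495 0.1633] rot [-0.002  0.994  0.111  0.008] q [0.02 0.46 1.46 0.   1.2  1.37] ft [ 0.   0.1 -1.3] op 0.264 t 13.6
top knobtray 55 mean [ 0.679 -0.034  0.053] circ [ 0.679 -0.034] 0.012
top blue 171 mean [ 0.671 -0.04   0.032] circ [ 0.652 -0.024] 0.056
top rim105 111 circ [0.476 0.183] 0.027 z 0.104
top rim105 115 circ [ 0.449 -0.066] 0.027 z 0.105
top rim105 119 circ [ 0.451 -0.197] 0.027 z 0.105
scene knobtray 79 mean [0.683 0.043 0.052] circ [0.682 0.043] 0.013
scene knobtray 86 mean [ 0.681 -0.034  0.052] circ [ 0.679 -0.033] 0.012
scene blue 275 mean [0.605 0.043 0.156] circ [0.597 0.05 ] 0.03
scene blue 259 mean [0.687 0.036 0.021] circ [0.684 0.042] 0.028
scene blue 285 mean [ 0.684 -0.04   0.021] circ [ 0.681 -0.034] 0.029
scene rim105 137 circ [0.478 0.06 ] 0.028 z 0.104
scene rim105 146 circ [ 0.45  -0.063] 0.028 z 0.104
scene rim105 166 circ [ 0.451 -0.195] 0.027 z 0.104
```

Request:
move_arm(
  deltas=[
    [1.0,0.8,-1.2,-4,0,0.016,0],
    [1.0,0,0,-4,0,0,0],
    [1.0,0,0,-3,0,0,0],
    [1.0,0,0,0,0,0,0],
  ],
)

```text
time_s: 14.2
tool_pos: [0.6065, 0.0429, 0.0585]
tool_rot: [-0.002, 0.993, 0.114, 0.005]
ft_force: [0.0, 0.2, 0.1]
opening: 0.267
```

Request:
move_arm(
  deltas=[
    [1.0,0,-0.4,-1.5,0,0.005,0],
    [1.0,0,0,-1,0,0,0],
    [1.0,0,0,0,0,0,0],
  ],
)

```text
time_s: 14.58
tool_pos: [0.6079, 0.0396, 0.036]
tool_rot: [-0.002, 0.993, 0.115, 0.005]
ft_force: [0.8, 0.3, -0.7]
opening: 0.263
```

Request:
move_arm(
  deltas=[
    [1.0,0,0,-0.7,0,0,0],
    [1.0,0,0,0,0,0,0],
    [0.55,0,0,0,0,0,0],
    [0.55,0,0,0,0,0,0],
    [0.55,0,0,3,0,0,0],
  ],
)

```text
time_s: 15.2
tool_pos: [0.6075, 0.0396, 0.0582]
tool_rot: [-0.002, 0.993, 0.115, 0.004]
ft_force: [0.1, 0.4, 1.2]
opening: 0.448
```

Request:
move_arm(
  deltas=[
    [0.55,0,0,5.5,0,0,0],
    [0.3,-2,3,4,0,0,0],
    [0.0,-4,4.2,0,0,0,0],
    [0.0,-4,4.2,0,0,0,0],
    [0.0,-1.5,2,0,0,0,0],
  ],
  force=80,
)

```text
time_s: 15.82
tool_pos: [0.4902, 0.1756, 0.1587]
tool_rot: [-0.003, 0.994, 0.113, 0.007]
ft_force: [-0.4, -0.5, 0.2]
opening: 0.998
```

```bash
python3 look.py g | grep -v ring
```

```text
tcp [0.4902 0.1756 0.1587] rot [-0.003  0.994  0.113  0.007] q [0.27 0.3  1.7  0.   1.13 1.61] ft [-0.4 -0.5  0.2] op 0.998 t 15.82
top knobtray 53 mean [0.681 0.042 0.052] circ [0.681 0.043] 0.011
top knobtray 54 mean [ 0.679 -0.034  0.053] circ [ 0.679 -0.034] 0.011
top knobtray 56 mean [0.606 0.038 0.053] circ [0.606 0.038] 0.011
top blue 236 mean [0.679 0.043 0.021] circ [0.682 0.043] 0.028
top blue 241 mean [ 0.676 -0.034  0.021] circ [ 0.678 -0.034] 0.029
top blue 244 mean [0.604 0.039 0.021] circ [0.606 0.039] 0.028
top rim105 115 circ [0.478 0.059] 0.027 z 0.104
top rim105 115 circ [ 0.449 -0.066] 0.027 z 0.104
top rim105 121 circ [ 0.451 -0.197] 0.027 z 0.104
scene knobtray 72 mean [0.608 0.039 0.053] circ [0.607 0.04 ] 0.012
scene knobtray 77 mean [0.683 0.043 0.052] circ [0.683 0.044] 0.012
scene knobtray 81 mean [ 0.681 -0.034  0.053] circ [ 0.68  -0.033] 0.012
scene blue 245 mean [0.613 0.033 0.021] circ [0.609 0.038] 0.029
scene blue 268 mean [0.686 0.037 0.021] circ [0.683 0.042] 0.029
scene blue 292 mean [ 0.684 -0.039  0.021] circ [ 0.68  -0.034] 0.029
scene rim105 107 circ [0.477 0.186] 0.028 z 0.103
scene rim105 140 circ [0.479 0.06 ] 0.028 z 0.104
scene rim105 148 circ [ 0.45  -0.064] 0.028 z 0.104
scene rim105 164 circ [ 0.451 -0.195] 0.028 z 0.104
```

Request:
move_arm(
  deltas=[
    [0.0,0,0,0,-0.007,0.013,0],
    [0.0,-0.7,0.5,0,0,0,0],
    [0.0,0,0,0,0,0,0],
  ],
)

```text
time_s: 16.3
tool_pos: [0.4842, 0.1797, 0.1584]
tool_rot: [0.0, 0.994, 0.113, -0.001]
ft_force: [-0.1, -0.6, -0.4]
opening: 1.003
```

Request:
move_arm(
  deltas=[
    [0.0,-0.8,0.5,-3,0,0,0],
    [0.0,0,0,-3,0,0,0],
    [0.0,0,0,-2.5,0,0,0],
    [0.0,0,0,-0.5,0,0,0],
    [0.0,0,0,0,0,0,0],
  ],
)

```text
time_s: 16.92
tool_pos: [0.4774, 0.1835, 0.0669]
tool_rot: [0.0, 0.994, 0.112, 0.0]
ft_force: [0.4, 0.4, 0.7]
opening: 0.999
```

Close.

Request:
move_arm(
  deltas=[
    [0.2,-0.1,0.1,-0.3,0,0,0],
    [1.0,0,0,0,0,0,0],
    [1.0,0,0,0,0,0,0],
    [1.0,0,0,0,0,0,0],
  ],
  force=80,
)

```text
time_s: 17.42
tool_pos: [0.4771, 0.1846, 0.0657]
tool_rot: [0.0, 0.994, 0.112, 0.001]
ft_force: [1.0, -1.2, -5.7]
opening: 0.622
```

Request:
move_arm(
  deltas=[
    [1.0,0,0,1,0,0,0],
    [1.0,0,0,3,0,0,0],
    [1.0,-3,0,2,0,0,0],
    [1.0,-5,0,0,0,0,0],
    [1.0,-4,-2,0,0,0,0],
  ],
)

```text
time_s: 18.05
tool_pos: [0.3551, 0.1645, 0.1289]
tool_rot: [-0.0, 0.994, 0.111, 0.002]
ft_force: [0.5, 0.4, -4.6]
opening: 0.622
```

```bash
python3 look.py h | grep -v -e ring -e tray -e blue; python3 -c "
import cv2;a=cv2.imread('pics/scene_h.png');cv2.imwrite('pics/scene_h2.png',cv2.resize(a[60:310,150:470],None,fx=2,fy=2))"
```

```text
tcp [0.3551 0.1645 0.1289] rot [-0.     0.994  0.111  0.002] q [ 0.34  0.07  2.05 -0.    1.01  1.69] ft [ 0.5  0.4 -4.6] op 0.622 t 18.05
top rim105 115 circ [0.478 0.058] 0.027 z 0.105
top rim105 109 circ [ 0.449 -0.066] 0.027 z 0.105
top rim105 119 circ [ 0.451 -0.197] 0.027 z 0.105
scene rim105 65 circ [0.355 0.158] 0.025 z 0.105
scene rim105 138 circ [0.478 0.059] 0.028 z 0.104
scene rim105 143 circ [ 0.45  -0.064] 0.028 z 0.104
scene rim105 166 circ [ 0.451 -0.196] 0.027 z 0.104
```

View pics/scene_h2.png

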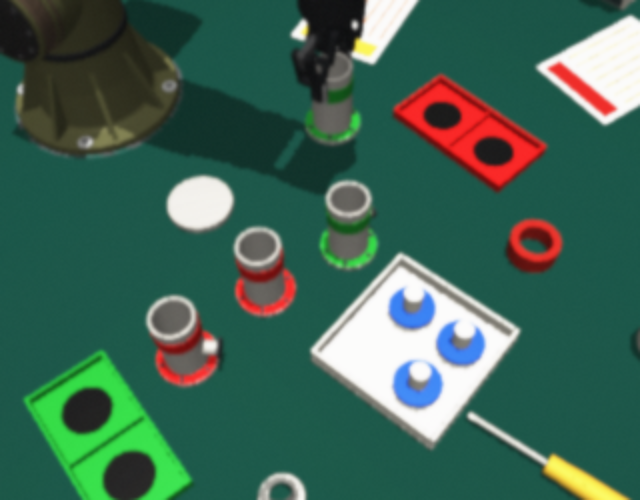

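Request:
move_arm(
  deltas=[
    [1.0,-0.5,-5,0,0,0,0],
    [1.0,0,-5.5,0,0,0,0],
    [1.0,0,-5.5,0,0,0,0],
    [1.0,0,-5.5,0,0,0,0],
    [1.0,0,-5.5,0,0,0,0],
  ],
)

```text
time_s: 18.77
tool_pos: [0.3489, -0.112, 0.1326]
tool_rot: [0.001, 0.993, 0.115, 0.005]
ft_force: [0.9, -0.2, -5.5]
opening: 0.621
```

Request:
move_arm(
  deltas=[
    [1.0,0,-5.5,0,0,0,0],
    [1.0,0,-5.5,0,0,0,0],
    [1.0,0,-5.5,0,0,0,0],
    [1.0,3,-4.5,0,0,0,0],
    [1.0,4,-1,0,0,0,0],
  ],
)

```text
time_s: 19.4
tool_pos: [0.4182, -0.3444, 0.1359]
tool_rot: [0.003, 0.994, 0.111, 0.006]
ft_force: [-0.3, 0.5, -5.5]
opening: 0.619
```

Request:
move_arm(
  deltas=[
    [1.0,4.5,0.3,0,0.005,0.012,0],
    [1.0,4,0.3,0,0,0,0],
    [1.0,0.5,0,-1,0,0,0],
    [1.0,0,0,-1,0,0,0],
    [1.0,0,0,0,0,0,0],
  ],
)

```text
time_s: 20.02
tool_pos: [0.5117, -0.3396, 0.1148]
tool_rot: [-0.001, 0.994, 0.11, -0.0]
ft_force: [-0.6, 0.8, -5.0]
opening: 0.623
```

```bash
python3 look.py i | grep -v -e tray -e blue; python3 -c "
import cv2;a=cv2.imread('pics/scene_i.png');cv2.imwrite('pics/scene_i2.png',cv2.resize(a[150:350,100:360],None,fx=3,fy=3))"
```

```text
tcp [ 0.5117 -0.3396  0.1148] rot [-0.001  0.994  0.11  -0.   ] q [-0.65  0.55  1.44  0.    1.15  0.7 ] ft [-0.6  0.8 -5. ] op 0.623 t 20.02
top redring 73 mean [0.539 0.285 0.007] circ [0.538 0.281] 0.03
top redring 31 mean [0.529 0.368 0.008] circ [0.529 0.37 ] 0.012
top redring 40 mean [0.496 0.367 0.007] circ [0.496 0.369] 0.017
top redring 62 mean [0.473 0.291 0.007] circ [0.472 0.291] 0.034
top redring 80 mean [ 0.45  -0.038  0.008] circ [ 0.452 -0.046] 0.031
top redring 29 mean [0.451 0.369 0.007] circ [0.452 0.368] 0.013
top redring 26 mean [0.455 0.334 0.007] circ [0.455 0.334] 0.015
top redring 142 mean [ 0.454 -0.068  0.009] circ [ 0.455 -0.069] 0.02
top redring 147 mean [ 0.436 -0.183  0.009] circ [ 0.448 -0.195] 0.037
top redring 104 mean [ 0.456 -0.206  0.009] circ [ 0.456 -0.207] 0.019
top redring 52 mean [ 0.425 -0.085  0.008] circ [ 0.43  -0.084] 0.025
top redring 56 mean [0.401 0.37  0.007] circ [0.4   0.374] 0.025
top redring 26 mean [0.399 0.298 0.006] circ [0.398 0.297] 0.012
top redring 31 mean [0.379 0.326 0.007] circ [0.381 0.327] 0.016
top greenring 164 mean 
[... 529 characters left out ...]
 0.038
scene redring 186 mean [ 0.466 -0.21   0.009] circ [ 0.452 -0.197] 0.038
scene greenring 164 mean [0.487 0.049 0.009] circ [0.479 0.059] 0.038
scene greenring 50 mean [ 0.461 -0.286  0.007] circ [ 0.46  -0.283] 0.028
scene greenring 26 mean [ 0.554 -0.323  0.006] circ [ 0.554 -0.32 ] 0.013
scene greenring 27 mean [ 0.57  -0.316  0.009] circ [ 0.571 -0.32 ] 0.019
scene greenring 32 mean [ 0.564 -0.372  0.009] circ [ 0.565 -0.369] 0.026
scene rim105 140 circ [0.479 0.06 ] 0.028 z 0.104
scene rim105 140 circ [ 0.449 -0.064] 0.028 z 0.104
scene rim105 164 circ [ 0.45  -0.195] 0.028 z 0.104
scene rim105 59 circ [ 0.497 -0.338] 0.02 z 0.105
scene rim105 60 circ [ 0.518 -0.339] 0.025 z 0.105
```

View pics/scene_i2.png

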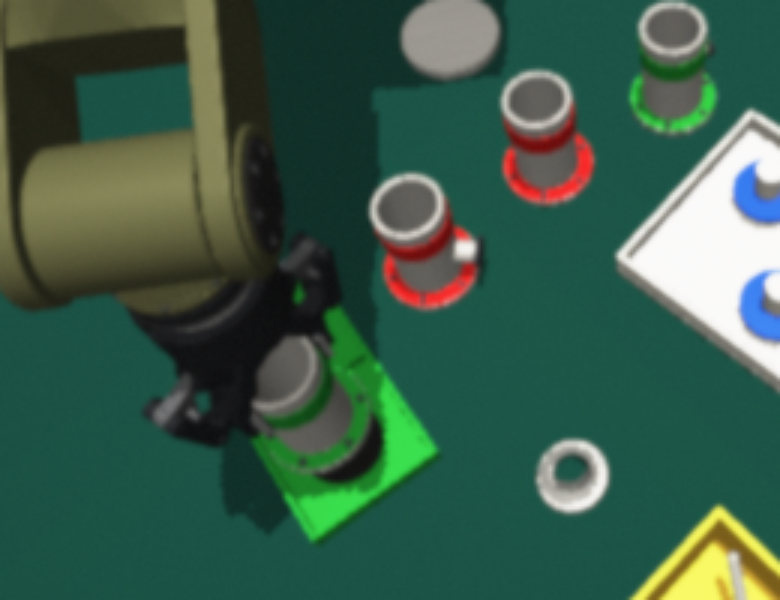

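Request:
move_arm(
  deltas=[
    [1.0,0.6,0.2,-1.5,0,0,0],
    [1.0,0,0,-1.2,0,0,0],
    [1.0,0,0,-0.5,0,0,0],
    [1.0,0,0,0,0,0,0],
  ],
)

```text
time_s: 20.62
tool_pos: [0.5178, -0.3381, 0.082]
tool_rot: [-0.0, 0.994, 0.11, 0.001]
ft_force: [-0.5, -0.2, -5.6]
opening: 0.621
```

Request:
move_arm(
  deltas=[
    [1.0,0,0,-0.7,0,0,0],
    [1.0,0,0,-0.4,0,0,0],
    [1.0,0,0,-0.1,0,0,0],
    [1.0,0,0,0,0,0,0],
  ],
)

```text
time_s: 21.12
tool_pos: [0.518, -0.3384, 0.0698]
tool_rot: [0.0, 0.994, 0.11, 0.001]
ft_force: [-0.1, 0.8, -5.5]
opening: 0.62
```

Request:
move_arm(
  deltas=[
    [1.0,0,0,-0.1,0,0,0],
    [1.0,0,0,0,0,0,0],
    [0.3,0,0,0,0,0,0],
    [0.0,0,0,0,0,0,0],
    [0.0,0,0,0,0,0,0],
  ],
)

```text
time_s: 21.75
tool_pos: [0.5189, -0.3391, 0.0711]
tool_rot: [0.001, 0.994, 0.11, 0.002]
ft_force: [-0.0, -0.0, 0.3]
opening: 0.994
```

Request:
move_arm(
  deltas=[
    [0.0,0,0,5,0,0,0],
    [0.0,-1,2,3.5,0,0,0],
    [0.0,-2,5,0,0,0,0],
    [0.0,-2,5,0,0,0,0],
    [0.0,-1,1.6,0,0,0,0],
  ],
)

```text
time_s: 22.38
tool_pos: [0.4572, -0.2005, 0.1588]
tool_rot: [0.002, 0.994, 0.109, 0.004]
ft_force: [-0.0, -1.0, 0.3]
opening: 0.998
```

```bash
python3 look.py j | grep -v -e tray -e blue -e ring; python3 -c "
import cv2;a=cv2.imread('pics/scene_j.png');cv2.imwrite('pics/scene_j2.png',cv2.resize(a[150:350,100:360],None,fx=3,fy=3))"
```

```text
tcp [ 0.4572 -0.2005  0.1588] rot [0.002 0.994 0.109 0.004] q [-0.49  0.26  1.75  0.    1.12  0.87] ft [-0.  -1.   0.3] op 0.998 t 22.38
top rim105 54 circ [ 0.524 -0.345] 0.024 z 0.107
top rim105 113 circ [0.478 0.059] 0.027 z 0.105
top rim105 110 circ [ 0.449 -0.066] 0.027 z 0.104
scene rim105 133 circ [0.478 0.06 ] 0.028 z 0.104
scene rim105 150 circ [ 0.449 -0.064] 0.028 z 0.104
scene rim105 164 circ [ 0.451 -0.196] 0.028 z 0.104
scene rim105 246 circ [ 0.517 -0.337] 0.027 z 0.107
```

View pics/scene_j2.png

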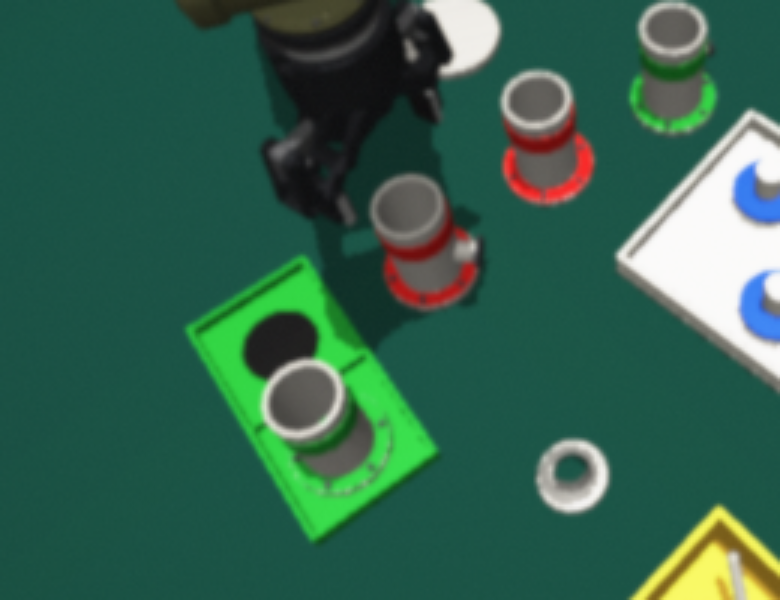

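Request:
move_arm(
  deltas=[
    [0.0,0,0,0,0.003,0.008,0],
    [0.0,-0.5,0.3,-2,0,0,0],
    [0.0,0,0,-1,0,0,0],
    [0.0,0,0,0,0,0,0],
  ],
)

```text
time_s: 22.98
tool_pos: [0.4542, -0.201, 0.1285]
tool_rot: [0.0, 0.994, 0.108, -0.0]
ft_force: [-0.8, -0.3, 0.2]
opening: 0.998
```

Request:
move_arm(
  deltas=[
    [0.0,-0.4,0.5,-2,0,0,0],
    [0.0,0,0,-2,0,0,0],
    [0.0,0,0,-1.7,0,0,0],
    [0.0,0,0,-0.5,0,0,0],
    [0.0,0,0,0,0,0,0],
  ],
)

```text
time_s: 23.6
tool_pos: [0.4527, -0.1984, 0.0675]
tool_rot: [0.002, 0.994, 0.107, 0.002]
ft_force: [-0.3, 0.6, 0.3]
opening: 0.995
```

Request:
move_arm(
  deltas=[
    [0.2,-0.2,0.2,-0.3,0,0,0],
    [1.0,0,0,0,0,0,0],
    [1.0,0,0,0,0,0,0],
    [1.0,0,0,0,0,0,0],
  ],
)

```text
time_s: 24.1
tool_pos: [0.4512, -0.1966, 0.066]
tool_rot: [0.002, 0.994, 0.107, 0.002]
ft_force: [0.9, 0.5, -4.2]
opening: 0.616
```

Request:
move_arm(
  deltas=[
    [1.0,0,0,1,0,0,0],
    [1.0,0,0,3,0,0,0],
    [1.0,-3,0,2,0,0,0],
    [1.0,-4.5,0,0,0,0,0],
    [1.0,-2.5,2,0,0,0,0],
  ],
)

```text
time_s: 24.72
tool_pos: [0.3488, -0.1764, 0.1289]
tool_rot: [0.002, 0.994, 0.107, 0.002]
ft_force: [0.1, 0.3, -4.4]
opening: 0.614
```

```bash
python3 look.py k | grep -v -e tray -e blue -e ring
```

```text
tcp [ 0.3488 -0.1764  0.1289] rot [0.002 0.994 0.107 0.002] q [-0.56  0.07  2.06 -0.    1.01  0.79] ft [ 0.1  0.3 -4.4] op 0.614 t 24.73
top rim105 128 circ [ 0.517 -0.339] 0.027 z 0.107
top rim105 114 circ [0.478 0.058] 0.027 z 0.105
top rim105 111 circ [ 0.449 -0.066] 0.027 z 0.105
scene rim105 139 circ [0.479 0.06 ] 0.028 z 0.104
scene rim105 140 circ [ 0.449 -0.065] 0.028 z 0.104
scene rim105 130 circ [ 0.359 -0.168] 0.035 z 0.105
scene rim105 234 circ [ 0.517 -0.337] 0.027 z 0.107
```

Request:
move_arm(
  deltas=[
    [1.0,0,5,0,0,0,0],
    [1.0,0,5.5,0,0,0,0],
    [1.0,0,5.5,0,0,0,0],
    [1.0,0,5.5,0,0,0,0],
    [1.0,0,5.5,0,0,0,0],
  ],
)

```text
time_s: 25.45
tool_pos: [0.3496, 0.0998, 0.1323]
tool_rot: [0.003, 0.995, 0.104, 0.005]
ft_force: [2.1, -0.7, -4.6]
opening: 0.613
```

Request:
move_arm(
  deltas=[
    [1.0,0,5.5,0,0,0,0],
    [1.0,0,5.5,0,0,0,0],
    [1.0,0,5.5,0,0,0,0],
    [1.0,3,4.5,0,0,0,0],
    [1.0,4,1,0,0,0,0],
  ],
)

```text
time_s: 26.08
tool_pos: [0.4194, 0.332, 0.135]
tool_rot: [0.002, 0.994, 0.108, 0.007]
ft_force: [-0.1, -0.6, -4.4]
opening: 0.617
```

Request:
move_arm(
  deltas=[
    [1.0,4.5,-0.6,0,0.003,0.014,0],
    [1.0,4,-0.3,0,0,0,0],
    [1.0,0.5,0,-1,0,0,0],
    [1.0,0,0,-1,0,0,0],
    [1.0,0,0,0,0,0,0],
  ],
)

```text
time_s: 26.7
tool_pos: [0.513, 0.3245, 0.1132]
tool_rot: [-0.0, 0.994, 0.109, -0.001]
ft_force: [0.7, -0.1, -4.5]
opening: 0.616
```

```bash
python3 look.py l | grep -v -e tray -e blue -e ring; python3 -c "
import cv2;a=cv2.imread('pics/scene_l.png');cv2.imwrite('pics/scene_l2.png',cv2.resize(a[50:250,260:520],None,fx=3,fy=3))"
```

```text
tcp [0.513  0.3245 0.1132] rot [-0.     0.994  0.109 -0.001] q [0.5  0.54 1.47 0.   1.13 1.86] ft [ 0.7 -0.1 -4.5] op 0.616 t 26.7
top rim105 121 circ [ 0.516 -0.339] 0.027 z 0.107
top rim105 119 circ [0.478 0.058] 0.027 z 0.105
top rim105 115 circ [ 0.449 -0.066] 0.027 z 0.105
scene rim105 66 circ [0.517 0.32 ] 0.026 z 0.105
scene rim105 140 circ [0.477 0.06 ] 0.028 z 0.104
scene rim105 136 circ [ 0.449 -0.065] 0.028 z 0.104
scene rim105 244 circ [ 0.517 -0.337] 0.027 z 0.107
```

View pics/scene_l2.png

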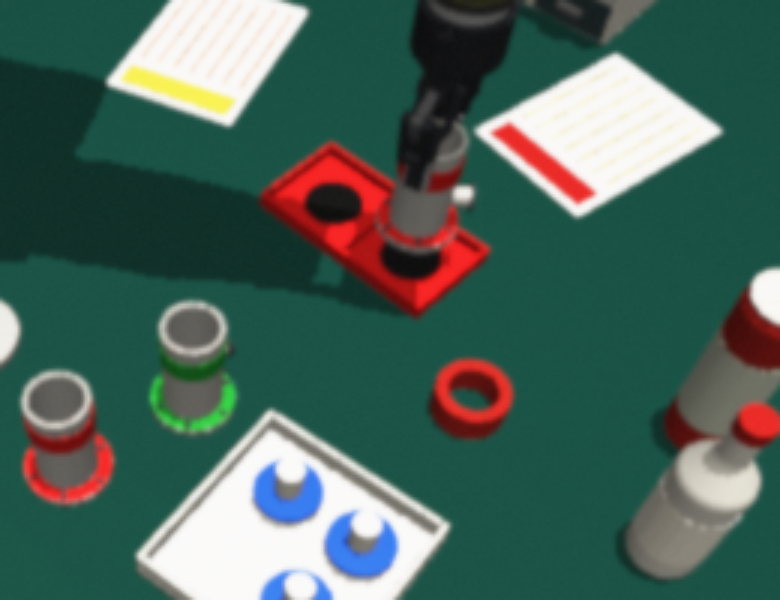

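Request:
move_arm(
  deltas=[
    [1.0,0.4,0,-1.5,0,0,0],
    [1.0,0,0,-1.2,0,0,0],
    [1.0,0,0,-0.5,0,0,0],
    [1.0,0,0,0,0,0,0],
  ],
)

```text
time_s: 27.3
tool_pos: [0.5169, 0.3251, 0.0804]
tool_rot: [-0.001, 0.994, 0.109, -0.0]
ft_force: [-0.4, 0.0, -5.8]
opening: 0.608
```

Request:
move_arm(
  deltas=[
    [1.0,0,0,-0.6,0,0,0],
    [1.0,0,0,-0.4,0,0,0],
    [1.0,0,0,0,0,0,0],
  ],
)

```text
time_s: 27.68
tool_pos: [0.5172, 0.3253, 0.0704]
tool_rot: [-0.001, 0.994, 0.109, 0.0]
ft_force: [-0.0, -0.2, -4.9]
opening: 0.61
```

Request:
move_arm(
  deltas=[
    [1.0,0,0,-0.1,0,0,0],
    [1.0,0,0,0,0,0,0],
    [0.3,0,0,0,0,0,0],
    [0.0,0,0,0,0,0,0],
    [0.0,0,0,0,0,0,0],
  ],
)

```text
time_s: 28.3
tool_pos: [0.5182, 0.3258, 0.0714]
tool_rot: [-0.002, 0.994, 0.109, 0.002]
ft_force: [-0.2, -0.2, -0.3]
opening: 0.999
```

Request:
move_arm(
  deltas=[
    [0.0,0,0,5,0,0,0],
    [0.0,0,-2,3.5,0,0,0],
    [0.0,-1,-6,0,0,0,0],
    [0.0,-1,-6,0,0,0,0],
    [0.0,-1,-6,0,0,0,0],
  ],
)

```text
time_s: 28.92
tool_pos: [0.4872, 0.1235, 0.1593]
tool_rot: [-0.001, 0.994, 0.112, 0.003]
ft_force: [0.7, -0.0, -0.6]
opening: 1.0
```

Request:
move_arm(
  deltas=[
    [0.0,0,-5,0,0,0,0],
    [0.0,0,0,0,0,0,0],
    [0.0,0,0,0,0,0,0],
  ],
)

```text
time_s: 29.3
tool_pos: [0.4868, 0.0693, 0.1604]
tool_rot: [-0.001, 0.994, 0.11, 0.005]
ft_force: [1.3, -0.4, 0.7]
opening: 1.001
```

```bash
python3 look.py m | grep -v -e tray -e blue -e ring; python3 -c "
import cv2;a=cv2.imread('pics/scene_m.png');cv2.imwrite('pics/scene_m2.png',cv2.resize(a[50:250,260:520],None,fx=3,fy=3))"
```

```text
tcp [0.4868 0.0693 0.1604] rot [-0.001  0.994  0.11   0.005] q [0.07 0.24 1.77 0.   1.12 1.41] ft [ 1.3 -0.4  0.7] op 1.001 t 29.3
top rim105 135 circ [0.517 0.325] 0.028 z 0.107
top rim105 135 circ [ 0.516 -0.339] 0.028 z 0.106
top rim105 108 circ [ 0.449 -0.066] 0.027 z 0.105
scene rim105 160 circ [0.519 0.327] 0.029 z 0.105
scene rim105 121 circ [0.478 0.059] 0.027 z 0.104
scene rim105 140 circ [ 0.449 -0.064] 0.028 z 0.104
scene rim105 244 circ [ 0.517 -0.337] 0.027 z 0.106
```

View pics/scene_m2.png

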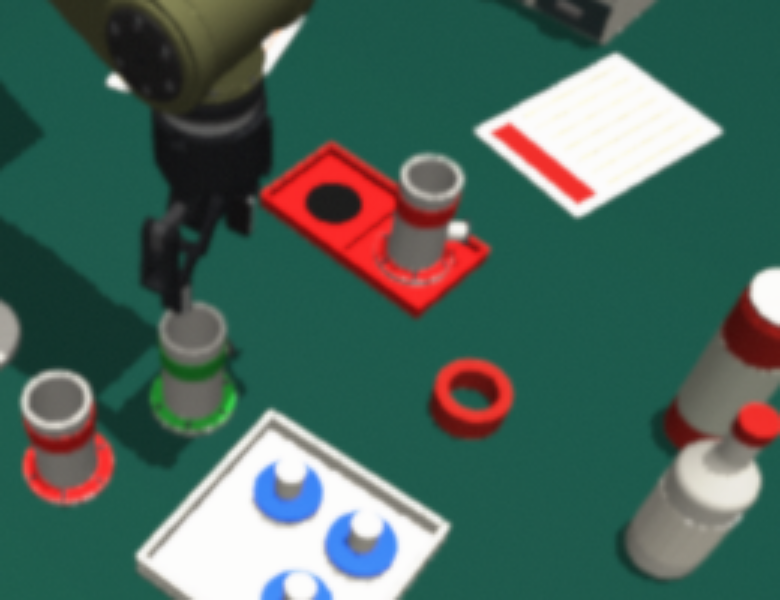

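Request:
move_arm(
  deltas=[
    [0.0,-0.8,-0.9,0,-0.002,0.008,0],
    [0.0,0,0,-2,0,0,0],
    [0.0,0,0,-1,0,0,0],
    [0.0,0,0,0,0,0,0],
  ],
)

```text
time_s: 29.9
tool_pos: [0.4776, 0.062, 0.1295]
tool_rot: [-0.001, 0.994, 0.113, -0.0]
ft_force: [-0.0, 0.5, -0.1]
opening: 1.0
```

Request:
move_arm(
  deltas=[
    [0.0,0,-0.2,-2,0,0,0],
    [0.0,0,0,-2,0,0,0],
    [0.0,0,0,-1.8,0,0,0],
    [0.0,0,0,-0.5,0,0,0],
    [0.0,0,0,0,0,0,0],
  ],
)

```text
time_s: 30.52
tool_pos: [0.479, 0.0605, 0.068]
tool_rot: [-0.001, 0.994, 0.113, 0.002]
ft_force: [-0.5, -0.3, -0.4]
opening: 0.995
```

Request:
move_arm(
  deltas=[
    [0.2,-0.1,-0.1,-0.3,0,0,0],
    [1.0,0,0,0,0,0,0],
    [1.0,0,0,0,0,0,0],
    [1.0,0,0,0,0,0,0],
  ],
)

```text
time_s: 31.02
tool_pos: [0.4786, 0.0594, 0.0665]
tool_rot: [-0.0, 0.994, 0.113, 0.003]
ft_force: [0.4, 0.6, -3.5]
opening: 0.61
```

Request:
move_arm(
  deltas=[
    [1.0,0,0,1,0,0,0],
    [1.0,0,0,3,0,0,0],
    [1.0,-3.5,0,2,0,0,0],
    [1.0,-5,0,0,0,0,0],
    [1.0,-4.5,0,0,0,0,0],
  ],
)

```text
time_s: 31.65
tool_pos: [0.3462, 0.0593, 0.1295]
tool_rot: [-0.0, 0.994, 0.113, 0.003]
ft_force: [-0.0, -1.2, -3.4]
opening: 0.612
```

```bash
python3 look.py n | grep -v -e tray -e blue -e ring
```

```text
tcp [0.3462 0.0593 0.1295] rot [-0.     0.994  0.113  0.003] q [ 0.06 -0.02  2.15  0.    1.01  1.41] ft [-0.  -1.2 -3.4] op 0.612 t 31.65
top rim105 138 circ [0.518 0.325] 0.027 z 0.107
top rim105 66 circ [ 0.517 -0.343] 0.027 z 0.107
top rim105 57 circ [ 0.516 -0.333] 0.026 z 0.106
top rim105 112 circ [ 0.449 -0.066] 0.027 z 0.105
scene rim105 161 circ [0.518 0.325] 0.028 z 0.106
scene rim105 60 circ [0.345 0.056] 0.026 z 0.105
scene rim105 140 circ [ 0.449 -0.064] 0.028 z 0.104
scene rim105 251 circ [ 0.517 -0.337] 0.027 z 0.106
```

Request:
move_arm(
  deltas=[
    [1.0,0,-5,0,0,0,0],
    [1.0,0,-5.5,0,0,0,0],
    [1.0,0,-5.5,0,0,0,0],
    [1.0,0,-5.5,0,0,0,0],
    [1.0,0,-5.5,0,0,0,0],
  ],
)

```text
time_s: 32.38
tool_pos: [0.3448, -0.2165, 0.1331]
tool_rot: [0.001, 0.993, 0.118, 0.005]
ft_force: [1.2, -0.4, -4.7]
opening: 0.611
```

Request:
move_arm(
  deltas=[
    [1.0,1,-5.5,0,0,0,0],
    [1.0,3,-3.5,0,0,0,0],
    [1.0,3,-0.5,0,0,0,0],
    [1.0,0,0,-1,0,0,0],
    [1.0,0,0,0,0,0,0],
  ],
)

```text
time_s: 33.0
tool_pos: [0.4156, -0.3193, 0.1238]
tool_rot: [0.001, 0.993, 0.115, 0.005]
ft_force: [-0.6, -0.1, -4.4]
opening: 0.612
```

```bash
python3 look.py o | grep -v -e tray -e blue -e ring; python3 -c "
import cv2;a=cv2.imread('pics/scene_o.png');cv2.imwrite('pics/scene_o2.png',cv2.resize(a[150:350,100:360],None,fx=3,fy=3))"
```

```text
tcp [ 0.4156 -0.3193  0.1238] rot [0.001 0.993 0.115 0.005] q [-0.73  0.36  1.72  0.01  1.06  0.61] ft [-0.6 -0.1 -4.4] op 0.612 t 33.0
top rim105 125 circ [0.517 0.325] 0.027 z 0.107
top rim105 135 circ [ 0.517 -0.339] 0.027 z 0.107
top rim105 111 circ [ 0.45  -0.066] 0.027 z 0.104
scene rim105 161 circ [0.519 0.327] 0.029 z 0.106
scene rim105 144 circ [ 0.449 -0.064] 0.028 z 0.104
scene rim105 58 circ [ 0.413 -0.283] 0.013 z 0.103
scene rim105 39 circ [ 0.396 -0.317] 0.014 z 0.106
scene rim105 79 circ [ 0.424 -0.319] 0.025 z 0.106
scene rim105 235 circ [ 0.517 -0.337] 0.027 z 0.107
```

View pics/scene_o2.png

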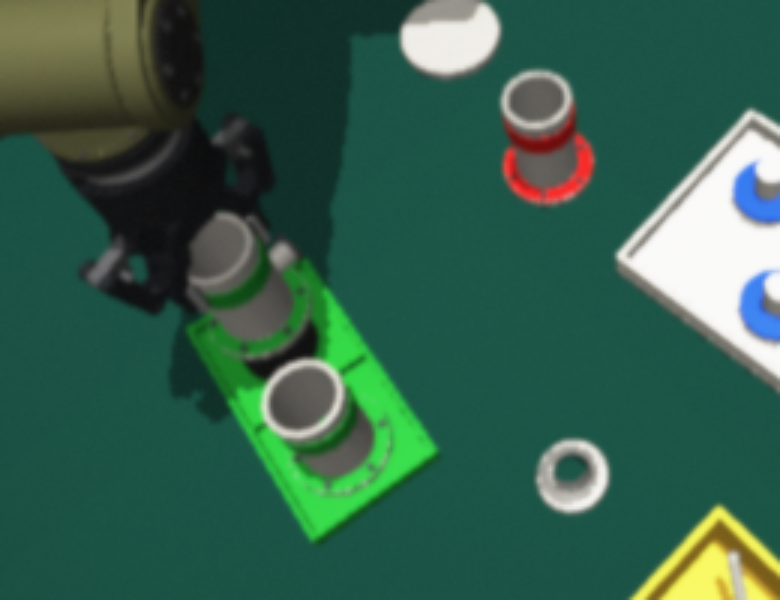

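Request:
move_arm(
  deltas=[
    [1.0,0.2,-0.4,-1.5,0.001,0.009,0],
    [1.0,0,0,-1.5,0,0,0],
    [1.0,0,0,-1.0,0,0,0],
    [1.0,0,0,0,0,0,0],
  ],
)

```text
time_s: 33.6
tool_pos: [0.4172, -0.3233, 0.0821]
tool_rot: [0.001, 0.993, 0.115, 0.001]
ft_force: [-0.3, -0.9, -3.8]
opening: 0.608
```

Request:
move_arm(
  deltas=[
    [1.0,0.1,0,-0.7,0,0,0],
    [1.0,0,0,-0.4,0,0,0],
    [1.0,0,0,-0.1,0,0,0],
    [1.0,0,0,0,0,0,0],
  ],
)

```text
time_s: 34.1
tool_pos: [0.4187, -0.3238, 0.0708]
tool_rot: [0.001, 0.993, 0.115, 0.001]
ft_force: [0.0, 0.0, -4.8]
opening: 0.613
```

Request:
move_arm(
  deltas=[
    [1.0,0,0,-0.1,0,0,0],
    [1.0,0,0,0,0,0,0],
    [0.3,0,0,0,0,0,0],
    [0.0,0,0,0,0,0,0],
    [0.0,0,0,0,0,0,0],
  ],
)

```text
time_s: 34.72
tool_pos: [0.4194, -0.3244, 0.0712]
tool_rot: [0.002, 0.993, 0.115, 0.002]
ft_force: [0.5, -0.2, -0.2]
opening: 1.0
```

Request:
move_arm(
  deltas=[
    [0.0,0,0,5,0,0,0],
    [0.0,0,2,3.5,0,0,0],
    [0.0,1,6,0,0,0,0],
    [0.0,1,6,0,0,0,0],
    [0.0,1,6,0,0,0,0],
  ],
)

```text
time_s: 35.35
tool_pos: [0.4492, -0.122, 0.1591]
tool_rot: [0.003, 0.994, 0.111, 0.004]
ft_force: [0.8, 0.2, -0.0]
opening: 0.998
```

Request:
move_arm(
  deltas=[
    [0.0,0,4.5,0,0,0,0],
    [0.0,0,0,0,0,0,0],
    [0.0,0,0,0,0,0,0],
  ],
)

```text
time_s: 35.72
tool_pos: [0.4496, -0.0727, 0.1597]
tool_rot: [0.003, 0.993, 0.114, 0.004]
ft_force: [-0.1, -0.1, -0.0]
opening: 1.001
```

```bash
python3 look.py p | grep -v -e tray -e blue -e ring; python3 -c "
import cv2;a=cv2.imread('pics/scene_p.png');cv2.imwrite('pics/scene_p2.png',cv2.resize(a[150:350,100:360],None,fx=3,fy=3))"
```

```text
tcp [ 0.4496 -0.0727  0.1597] rot [0.003 0.993 0.114 0.004] q [-0.24  0.16  1.87 -0.    1.1   1.1 ] ft [-0.1 -0.1 -0. ] op 1.001 t 35.73
top rim105 131 circ [0.517 0.324] 0.027 z 0.107
top rim105 124 circ [ 0.516 -0.34 ] 0.028 z 0.107
top rim105 126 circ [ 0.418 -0.324] 0.027 z 0.107
scene rim105 164 circ [0.517 0.326] 0.029 z 0.105
scene rim105 139 circ [ 0.45  -0.063] 0.028 z 0.104
scene rim105 236 circ [ 0.418 -0.324] 0.028 z 0.106
scene rim105 246 circ [ 0.518 -0.338] 0.027 z 0.107
```

View pics/scene_p2.png

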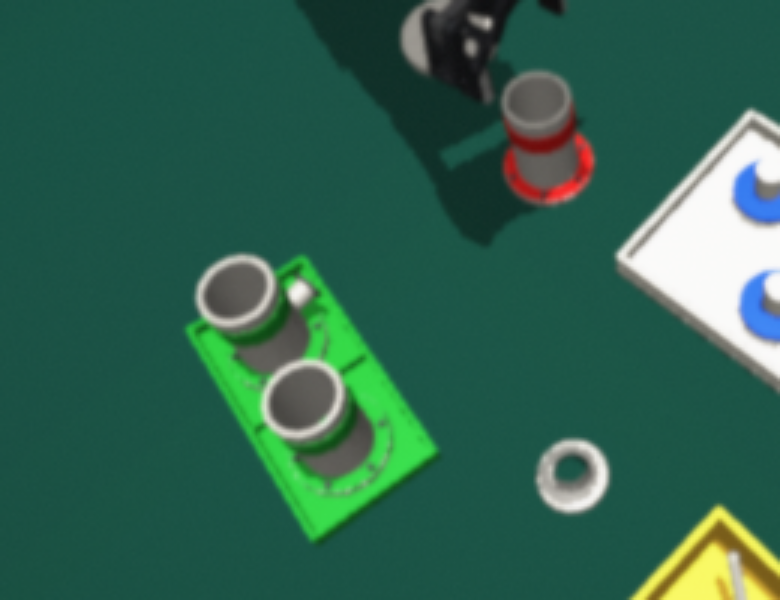

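Both green housings stand in the pass tray. Next is the last red housing.

Request:
move_arm(
  deltas=[
    [0.0,0,0.8,0,0.004,0.009,0],
    [0.0,0,0,-2,0,0,0],
    [0.0,0,0,-1,0,0,0],
    [0.0,0,0,0,0,0,0],
  ],
)

```text
time_s: 36.33
tool_pos: [0.4497, -0.0664, 0.129]
tool_rot: [-0.0, 0.994, 0.111, -0.0]
ft_force: [-0.4, 0.2, -0.0]
opening: 1.002
```

Request:
move_arm(
  deltas=[
    [0.0,0,0.1,-2,0,0,0],
    [0.0,0,0,-2,0,0,0],
    [0.0,0,0,-1.8,0,0,0],
    [0.0,0,0,-0.5,0,0,0],
    [0.0,0,0,0,0,0,0],
  ],
)

```text
time_s: 36.95
tool_pos: [0.4515, -0.0662, 0.0673]
tool_rot: [0.001, 0.994, 0.111, 0.001]
ft_force: [0.3, 0.5, 0.1]
opening: 1.0
```

Request:
move_arm(
  deltas=[
    [0.2,-0.1,0,-0.3,0,0,0],
    [1.0,0,0,0,0,0,0],
    [1.0,0,0,0,0,0,0],
    [1.0,0,0,0,0,0,0],
  ],
)

```text
time_s: 37.45
tool_pos: [0.4511, -0.0661, 0.0658]
tool_rot: [0.001, 0.994, 0.111, 0.003]
ft_force: [0.1, -0.5, -3.3]
opening: 0.62
```

Request:
move_arm(
  deltas=[
    [1.0,0,0,1,0,0,0],
    [1.0,0,0,3,0,0,0],
    [1.0,0,4,1.5,0,0,0],
    [1.0,-1,5.5,0,0,0,0],
    [1.0,-1,5.5,0,0,0,0],
  ],
)

```text
time_s: 38.08
tool_pos: [0.4303, 0.0851, 0.1243]
tool_rot: [0.0, 0.994, 0.107, 0.002]
ft_force: [2.2, 0.3, -5.5]
opening: 0.617
```

Request:
move_arm(
  deltas=[
    [1.0,-1,5.5,0,0,0,0],
    [1.0,-1,5.5,0,0,0,0],
    [1.0,0,5.5,0,0,0,0],
    [1.0,0,5,0,0,0,0],
    [1.0,0,0.5,0,0,0,0],
  ],
)

```text
time_s: 38.7
tool_pos: [0.4072, 0.3146, 0.1272]
tool_rot: [0.0, 0.994, 0.109, 0.003]
ft_force: [-0.5, -0.2, -4.9]
opening: 0.622
```

```bash
python3 look.py q | grep -v -e tray -e blue -e ring; python3 -c "
import cv2;a=cv2.imread('pics/scene_q.png');cv2.imwrite('pics/scene_q2.png',cv2.resize(a[50:250,260:520],None,fx=3,fy=3))"
```

```text
tcp [0.4072 0.3146 0.1272] rot [0.    0.994 0.109 0.003] q [ 0.59  0.33  1.74 -0.    1.07  1.94] ft [-0.5 -0.2 -4.9] op 0.622 t 38.7
top rim105 132 circ [0.518 0.325] 0.027 z 0.107
top rim105 64 circ [ 0.518 -0.342] 0.027 z 0.106
top rim105 66 circ [ 0.514 -0.335] 0.026 z 0.107
top rim105 131 circ [ 0.419 -0.325] 0.027 z 0.107
scene rim105 59 circ [0.411 0.308] 0.025 z 0.105
scene rim105 163 circ [0.518 0.326] 0.028 z 0.106
scene rim105 241 circ [ 0.419 -0.323] 0.027 z 0.106
scene rim105 242 circ [ 0.517 -0.338] 0.028 z 0.107
```

View pics/scene_q2.png

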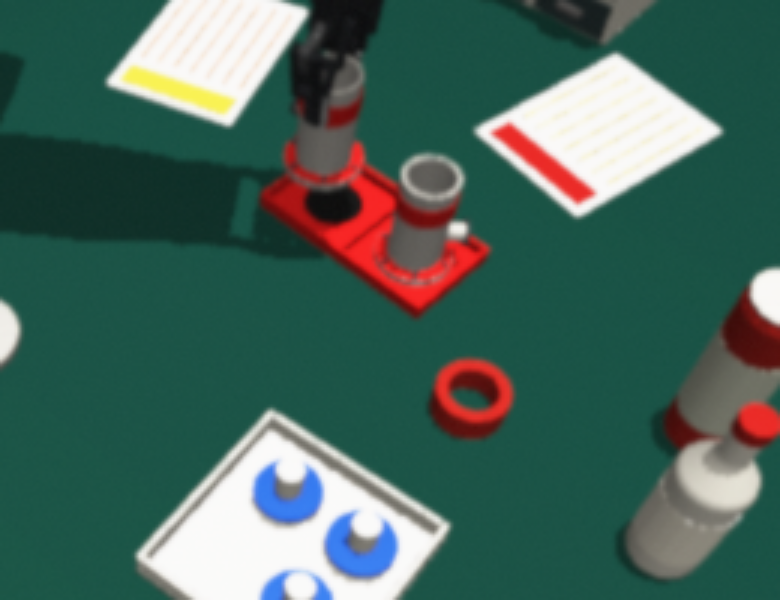

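Request:
move_arm(
  deltas=[
    [1.0,0.9,1.2,0,0,0.006,0],
    [1.0,0,0,-1.5,0,0,0],
    [1.0,0,0,-1.5,0,0,0],
    [1.0,0,0,-1,0,0,0],
    [1.0,0,0,0,0,0,0],
  ],
)

```text
time_s: 39.42
tool_pos: [0.416, 0.3196, 0.0837]
tool_rot: [0.002, 0.994, 0.106, -0.001]
ft_force: [-0.0, 0.8, -5.2]
opening: 0.617
```

Request:
move_arm(
  deltas=[
    [1.0,0,0.5,0.4,0,0,0],
    [1.0,0,0.4,0,0,0,0],
    [1.0,0,0,0,0,0,0],
  ],
)

```text
time_s: 39.8
tool_pos: [0.4164, 0.3296, 0.089]
tool_rot: [0.001, 0.994, 0.106, -0.001]
ft_force: [0.5, 0.4, -5.2]
opening: 0.617
```

Request:
move_arm(
  deltas=[
    [1.0,0,-0.1,-0.8,0,0,0],
    [1.0,0,0,-0.7,0,0,0],
    [1.0,0,0,-0.3,0,0,0],
    [1.0,0,0,0,0,0,0],
  ],
)

```text
time_s: 40.3
tool_pos: [0.4163, 0.3285, 0.0698]
tool_rot: [0.001, 0.994, 0.106, -0.001]
ft_force: [-1.7, 0.9, 1.6]
opening: 0.62
```

Contact (the weight is off the wrist). Release.

Request:
move_arm(
  deltas=[
    [0.3,0,0,0,0,0,0],
    [0.0,0,0,0,0,0,0],
    [0.0,0,0,0,0,0,0],
    [0.0,0,0,4,0,0,0],
    [0.0,0,0,5,0,0,0],
  ],
)

```text
time_s: 40.92
tool_pos: [0.4158, 0.3279, 0.16]
tool_rot: [0.002, 0.994, 0.106, -0.002]
ft_force: [0.5, 0.1, 0.1]
opening: 1.001
```

Request:
move_arm(
  deltas=[
    [0.0,0,-3,4,0,0,0],
    [0.0,-1,-6,0,0,0,0],
    [0.0,-1,-6,0,0,0,0],
    [0.0,-1,-6,0,0,0,0],
    [0.0,0,0,0,0,0,0],
  ],
)

```text
time_s: 41.55
tool_pos: [0.3855, 0.113, 0.2061]
tool_rot: [0.001, 0.994, 0.107, 0.003]
ft_force: [0.2, 1.0, 0.4]
opening: 1.0
```

```bash
python3 look.py r | grep -v -e ring
```

```text
tcp [0.3855 0.113  0.2061] rot [0.001 0.994 0.107 0.003] q [ 0.2  -0.02  1.94 -0.    1.21  1.55] ft [0.2 1.  0.4] op 1.0 t 41.55
top knobtray 54 mean [0.681 0.042 0.053] circ [0.681 0.043] 0.011
top knobtray 53 mean [ 0.679 -0.034  0.053] circ [ 0.679 -0.035] 0.011
top knobtray 55 mean [0.606 0.038 0.052] circ [0.606 0.038] 0.011
top blue 236 mean [0.679 0.043 0.021] circ [0.682 0.043] 0.028
top blue 241 mean [ 0.676 -0.033  0.021] circ [ 0.679 -0.033] 0.029
top blue 245 mean [0.604 0.039 0.021] circ [0.606 0.039] 0.028
top rim105 128 circ [0.517 0.324] 0.027 z 0.107
top rim105 139 circ [ 0.517 -0.339] 0.028 z 0.106
top rim105 132 circ [0.415 0.328] 0.028 z 0.107
top rim105 130 circ [ 0.418 -0.325] 0.027 z 0.107
scene knobtray 72 mean [0.608 0.039 0.053] circ [0.608 0.039] 0.012
scene knobtray 77 mean [0.683 0.043 0.053] circ [0.682 0.043] 0.012
scene knobtray 83 mean [ 0.681 -0.034  0.052] circ [ 0.681 -0.032] 0.012
scene knobtray 31 mean [ 0.417 -0.289  0.048] circ [ 0.419 -0.29 ] 0.01
scene blue 245 mean [0.612 0.033 0.021] circ [0.608 0.038] 0.029
scene blue 265 mean [0.686 0.037 0.021] circ [0.684 0.042] 0.029
scene blue 289 mean [ 0.684 -0.04   0.021] circ [ 0.681 -0.035] 0.028
scene rim105 150 circ [0.415 0.329] 0.028 z 0.106
scene rim105 163 circ [0.517 0.326] 0.028 z 0.106
scene rim105 239 circ [ 0.419 -0.323] 0.028 z 0.106
scene rim105 243 circ [ 0.517 -0.338] 0.028 z 0.107
```

View pics/scene_r.png

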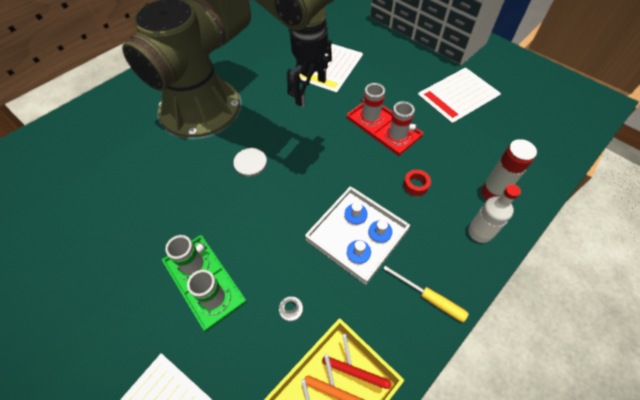

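View pics/top_r.png

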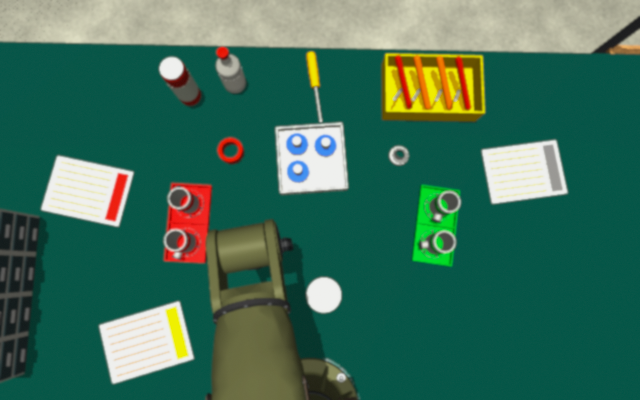

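```bash
python3 - <<'E'
from h import *
for n in ("top","scene"):
  W=cloud(shot(n))
  for c in ((.517,.325),(.416,.328),(.517,-.338),(.4185,-.324)):
    r=np.hypot(W[...,0]-c[0],W[...,1]-c[1]); w=W[(r<.028)&(W[...,2]>.1)&(W[...,2]<.12)]
    A=np.c_[w[:,:2]-c,np.ones(len(w))]; print(n,c,len(w),np.linalg.lstsq(A,w[:,2],rcond=None)[0].round(4))
  for t,x in (("tape",(.661,.22)),("spool",(.66,-.23))):
    r=np.hypot(W[...,0]-x[0],W[...,1]-x[1]); w=W[(r<.05)&(W[...,2]>.02)]; print(t,cv2.minEnclosingCircle(w[:,:2].astype(np.float32)))
print(sense()["qvel"].round(3)); print(finish_job())
E
```

```text
top (0.517, 0.325) 138 [0.0018 0.0013 0.1074]
top (0.416, 0.328) 139 [0.0009 0.0061 0.1075]
top (0.517, -0.338) 140 [-0.0009  0.0068  0.1076]
top (0.4185, -0.324) 146 [-0.0125 -0.0127  0.1078]
tape ((0.6604507565498352, 0.21901603043079376), 0.03346603736281395)
spool ((0.6488848924636841, -0.2270945906639099), 0.018659265711903572)
scene (0.517, 0.325) 146 [0.0174 0.0242 0.1062]
scene (0.416, 0.328) 136 [-0.0069 -0.0031  0.1063]
scene (0.517, -0.338) 242 [-0.009   0.015   0.1072]
scene (0.4185, -0.324) 231 [ 0.0004 -0.0016  0.107 ]
tape ((0.6612424850463867, 0.2208557426929474), 0.03414807841181755)
spool ((0.6655346155166626, -0.24006865918636322), 0.019075559452176094)
[ 0.012  0.008  0.001 -0.     0.003 -0.003]
the job is handed in; nothing more can be done
None
```

The job is done and handed in at about 42 s of the 192 s allowed. All three covers that were present are lying flat in the white tray; one red housing had no cover at the start. The two green housings stand in the two nests of the green pass tray, and the two red housings in the two nests of the red reject tray.

- **Placement:** in the last pictures every housing is within about 2 mm of its nest centre. The measured rims are level, tilting at most 0.03 rad, which is within noise.
- **Rim height:** the rims read 106–108 mm, against 109 mm expected for a housing on the nest floor. That is within the 2 mm calibration.
- **Tape roll:** it measured where it stood at the start, within about 1 mm.
- **Spool:** the two cameras put it about 2 cm apart, because each sees only part of it. The arm never went near it and it looks unmoved in the pictures.
- **Disturbances:** I saw no knocked housing and no grip slip. The gripper was open and clear of everything at hand-in.

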